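# Hang and lock the dish shelf on the slotted rack

## Task

Hook the two tabs of the loose metal dish shelf through the slots of the white rack, let go so that it hangs on the two spring catches, then press it down from above until both tabs snap fully home and the shelf is locked. Leave the other things on the bench where they are.

Things in the scene. Friction and masses are not known exactly. Their poses are not given: they have to be found in the camera images.
- rack: White slippery steel rack fixed to the bench: two slotted uprights 160 mm high, 36 wide, 5 thick, 124 apart centre to centre along y (88 clear), on a foot 130 x 200 x 8 mm. Place and yaw vary. Origin: bench level, in the plane of the uprights' front faces, midway between them; x points from the front (robot's side) through the slots to the rear, z up.
- slot_left (a point): Slot in the left (+y) upright, 20 mm wide, 43 mm high. The point: middle of its lower edge, 110 mm above the bench, 2.5 mm behind the upright's front face; axes of the rack.
- slot_right (a point): The right (-y) slot: the same point.
- catch_left (a joint): Spring catch behind the left upright: a steel roller of 14 mm diameter in the tab's way, its axis 13.5 mm below the slot's lower edge. 0 = sprung out; pushed back (to 0.008 m at most) while the tab's bead passes, then it springs out above the bead. The two catches carry the hanging shelf; a push of about 16 N down on its pad snaps it past both.
- catch_right (a joint): The same behind the right upright.
- shelf: Loose bare aluminium dish shelf, 0.3 kg, standing on its floor plate 85 (x) x 160 (y) x 5 mm (front lip 14 high). Back plate 160 wide, 100 high, 5 thick, its rear face 50 mm in +x from the origin. Divider wall at y = 0, 10 thick, x = -35 to +45 mm, top 97 mm up. Two hook tabs on the rear face. Origin: on the underside, below point grip; x points to the rear (tabs), z up. Position and yaw vary.
- grip (a point): Grasp point on the divider wall, 80 mm above the shelf's underside, 17 mm below the wall's top; axes of the shelf. The wall is 10 mm thick along y: grasp it from above, fingers either side.
- press_pad (a point): Centre of the top face of the pressing pad, a flat flange 26 (x) x 60 (y) mm along the top of the back plate: 100 mm above the shelf's underside, 37 mm in +x from the grip. When the shelf is locked it is 155 mm above the bench.
- tab_left (a point): Left (+y) tab, 12 mm wide, reaching 15.5 mm behind the back plate: a neck 8 mm high, then a lip turned down to 24 mm below the neck's underside, with a round bead on its rear. The point: neck's underside, mid-width, 2.5 mm behind the plate's rear face, 62 mm in +y, 55 mm above the shelf's underside; axes of the shelf. It lies on slot_left when home (play 2 mm in x, 4 either side in y).
- tab_right (a point): Right (-y) tab: the same point, for slot_right. To enter the slots, hold both tab points about 30 mm (27 to 33) above their slot points, move along the rack's +x until level with them in x, then lower by about 13 mm onto the catches. Let go, the shelf hangs on the catches, tab points about 16 mm above the slot points; locked, they are level. The play lets the shelf lean forward by up to 3 degrees.
- tubes: Bystander: white tube block 70 x 150 x 72 mm, loose; origin in the middle of its underside.
- dish: Bystander: clear dish with lid, 94 mm diameter, 20 mm high, loose; origin in the middle of its underside.
- media: Bystander: closed clear bottle, 68 mm diameter, 150 mm high, loose; origin in the middle of its underside.
- objective: Bystander: black microscope objective standing on its mount, 60 mm diameter, 58 mm high, loose; origin in the middle of its underside.
Not all that is in view belongs to the job. Leave any blue look-alike of the shelf alone.

How it is judged:
On the way:
1. the shelf hangs let go on the catches: both tabs through their slots (within 6 mm in depth, 8 mm sideways), 8 to 27 mm above home, the robot not touching it (x of tab_left in the frame of slot_left between -0.006 and 0.006 m and z of tab_left in the frame of slot_left between 0.008 and 0.027 m and y of tab_left in the frame of slot_left between -0.008 and 0.008 m and x of tab_right in the frame of slot_right between -0.006 and 0.006 m and z of tab_right in the frame of slot_right between 0.008 and 0.027 m and y of tab_right in the frame of slot_right between -0.008 and 0.008 m and contact force between each of the fingers, the arm and shelf below 0.1 N and linear speed of shelf below 0.02 m/s), for 0.2 s.
At the end, for the whole second after the job is handed in: Both tabs are home in their slots: each tab point within 8 mm of its slot point and within 4 mm of it in height, both catches sprung out again (under 2.5 mm), the shelf upright within 0.1 rad and at rest (distance between tab_left and slot_left below 0.008 m and z of tab_left in the frame of slot_left between -0.004 and 0.004 m and distance between tab_right and slot_right below 0.008 m and z of tab_right in the frame of slot_right between -0.004 and 0.004 m and angle between the z axis of shelf and the z axis of rack, either way round below 0.1 rad and linear speed of shelf below 0.01 m/s and value of joint each of catch_left, catch_right below 0.0025 m); the robot touches nothing.
It fails at once if a bystander is moved more than 30 mm (distance of any of tubes, dish, media, objective from where it was at the start of the episode above 0.03 m).
It also fails if it takes over 51 s, if anything falls off the work surface, if the arm or the gripper's body presses on something with over 40 N, if the wrist force passes 120 N, or if a joint passes its speed limit or range.

## Robot

A 7-joint arm with a two-finger parallel gripper is mounted at the origin on the work surface. World frame = base frame: x ahead of the robot, y to its left, z up, the work surface at z = 0. Lengths are in m, angles in rad, forces in N, time in s.
With the tool pointing down it reaches from about 0.4 to 0.9 m from the base axis. Payload 5.5 kg.
Tool frame: the origin (TCP) lies midway between the tips of the shut fingers; the grasp point (between the pads) lies 19 mm behind it (manip.grip_depth is the distance from the TCP to the grasp point, in m); z points along the fingers, x is the direction in which the jaws open and shut, and the axes are right-handed (so a half turn about z gives the same grasp; the last joint's range is limited). The gripper opens to 92 mm and grips with 3 to 60 N. Pads are 19 mm wide; open, the fingers measure 130 mm over their backs; the gripper's body (75 mm by 190 mm) begins 47 mm behind the grasp point.
Start: joints at [-1.013, 0.501, -0.427, 1.55, 0.221, 1.138, -0.21], TCP at [0.189, 0.622, 0.227] pointing down, gripper open.
Joint ranges: [-2.88, 2.88], [-0.31, 2.03], [-1.54, 1.56], [0.2, 2.42], [-1.41, 4.55], [0.19, 2.02], [-2.57, 2.57]. Speed limits (rad/s): [2.57, 2.57, 3.14, 3.14, 3.14, 3.14, 3.14].

## Interface

Orientations are given as a unit quaternion [x, y, z, w].
In Python, from bench import manip, effector, viewer gives the robot as it stands. Calls block until the motion is done:
- manip.move_pose(position, orientation): joint-space move of the TCP to a pose.
- manip.servo_line(position, ori=None, vel=0.15): straight line of the TCP; ori=None keeps the orientation; vel is the mean speed in m/s.
- manip.movej(angles): joint-space move.
- effector.open_jaws() and effector.close(f_grip=None): open the fingers fully, or close them until they stop; f_grip is the grip in N (None keeps the last).
- manip.sleep(seconds).
- manip.solve_ik(position, orientation): joint angles nearest the present ones, or None.
- viewer.get_image(name): name is "side" or "top"; returns the picture (384x512x3 uint8, red, green, blue); there is no depth.
- viewer.get_calibration(name): a dict with "vfov" (degrees; the focal length in pixels is half the picture's height over the tangent of half this angle, whatever the lens; pixels are square), "cx", "cy" (the principal point, pixels), "dist_coeffs" ([k1, k2, p1, p2, k3] as OpenCV has them; the pictures are not rectified), "eye" and "attitude" of the camera in the world. Camera axes: x right, y down, z forward; pixel columns grow to the right and rows downward; lengths in m; the calibration is good to about 2 mm. A picture is of the moment at which its call begins. get_calibration takes no time and is no camera call.
A pose or a line that the arm cannot do raises manip.PlanningError and nothing moves.
- manip.hand_in(): hands the job in, once; it reports no verdict.
Readings, each from a call of its own:
- manip.current_clock(): time.
- manip.current_q(): joint angles.
- manip.current_joint_velocities(): joint speeds.
- manip.current_tau(): joint torques, N m.
- manip.current_tool_pos(): TCP position.
- manip.current_tcp_rot(): TCP orientation.
- manip.current_force(): force on the tool from outside, world axes, zero at the start.
- manip.current_wrist_torque(): the same for the moment, N m.
- manip.current_finger_gap(): finger opening in m.
Only numpy, scipy, OpenCV 4.12 (cv2) and the standard library are available. Lean on these libraries where they do the work, as an engineer would, in place of code of your own. Each camera call takes 0.05 s, during which the arm holds its last target. There are 200 camera calls.

## Working session

There is one attempt and no reset: what is moved stays moved. The work goes in short steps, each a Python script; the robot and the scene stay as the last script left them, time stands still between calls to the robot, and variables do not carry over. Pictures are saved under pics/ and viewed, about 8 in all and at most 12, crops included, and the job is handed in when it is done.

```bash
mkdir -p pics; ls; python3 - <<'E'
from bench import manip, effector, viewer
import cv2
for n in("side","top"):
    im=viewer.get_image(n); cv2.imwrite(f"pics/{n}0.png",cv2.resize(im[:,:,::-1],(800,600),interpolation=cv2.INTER_CUBIC)); cv2.imwrite(f"pics/{n}0raw.png",im[:,:,::-1])
    print(n,viewer.get_calibration(n))
print(manip.current_clock(),manip.current_tcp_rot())
E
```

```text
pics
side {'vfov': 54.57321249966011, 'cx': 256.16481886117407, 'cy': 186.8416619507507, 'dist_coeffs': array([-0.10522712,  0.        ,  0.        ,  0.        ,  0.        ]), 'eye': array([-0.05002939, -0.63462537,  0.74504384]), 'attitude': array([ 0.84452946, -0.28593618,  0.13832921, -0.43113284])}
top {'vfov': 47.78045197703112, 'cx': 254.66623628633096, 'cy': 185.41812653075212, 'dist_coeffs': array([0.01683216, 0.        , 0.        , 0.        , 0.        ]), 'eye': array([0.31427981, 0.05544162, 1.24866496]), 'attitude': array([ 0.71250679, -0.69811158,  0.05270509, -0.04686646])}
0.1 [ 8.03283415e-01  5.95596291e-01 -7.47904027e-04  5.04534130e-04]
```

View pics/side0.png

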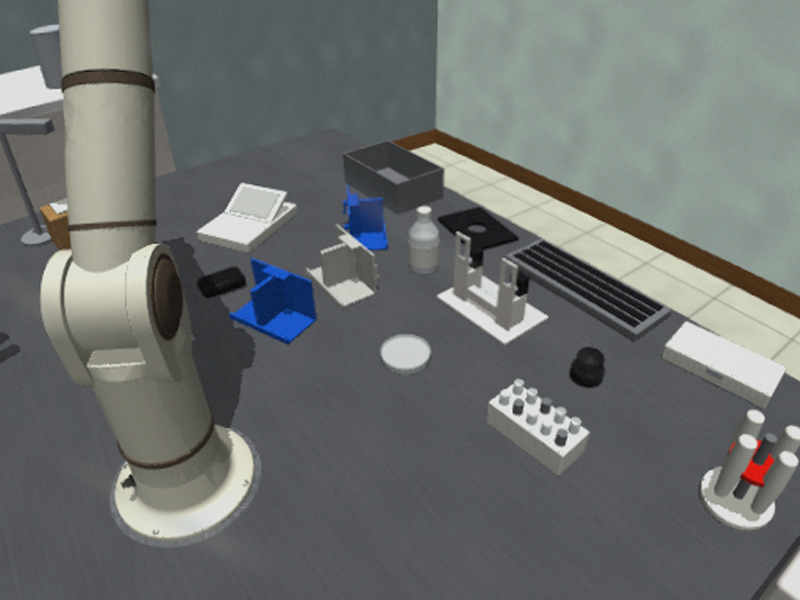

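View pics/top0.png

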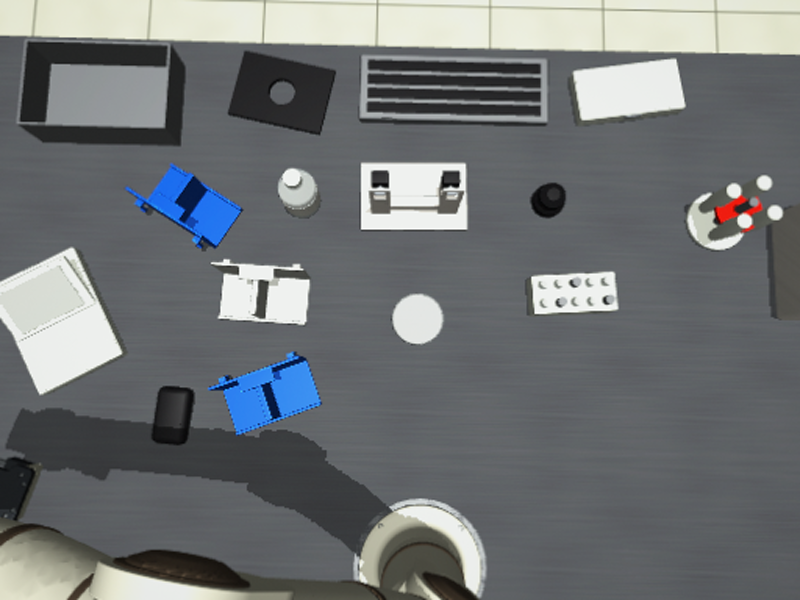

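The top view shows three shelf shapes: bare metal at (262,292), blue at (190,205) and blue at (270,390). In the side view the bare one is at (343,270). Only the bare metal one fits the description, since the blue ones are decoys. The rack is at top (414,195) and side (490,285). Next I'll enlarge both to confirm and measure.

```bash
python3 - <<'E'
import cv2,numpy as np
def crop(n,x0,y0,w,h,s):
    im=cv2.imread(f"pics/{n}0raw.png")[y0:y0+h,x0:x0+w]
    im=cv2.resize(im,None,fx=s,fy=s,interpolation=cv2.INTER_CUBIC)
    for i in range(0,w,10): cv2.line(im,(i*s,0),(i*s,6 if i%50 else 14),(0,255,255),1); cv2.putText(im,str(x0+i),(i*s,24),0,.33,(0,255,255),1)
    for i in range(0,h,10): cv2.line(im,(0,i*s),(6,i*s),(0,255,255),1); cv2.putText(im,str(y0+i),(8,i*s+4),0,.33,(0,255,255),1)
    return im
a=crop("top",130,160,80,55,7); b=crop("top",225,98,80,55,7)
c=crop("side",190,138,60,60,7); d=crop("side",275,140,80,80,7)
cv2.imwrite("pics/tc.png",cv2.resize(np.vstack([a[:,:],b]),None,fx=.78,fy=.78)) 
cv2.imwrite("pics/t1.png",np.hstack([crop("top",134,160,66,55,6),crop("top",228,100,66,55,6)]))
cv2.imwrite("pics/s1.png",np.hstack([crop("side",192,140,54,60,6),crop("side",277,143,76,60+17-17,6)]))
print(cv2.imread("pics/s1.png").shape,cv2.imread("pics/t1.png").shape)
E
```

```text
(360, 780, 3) (330, 792, 3)
```

View pics/t1.png

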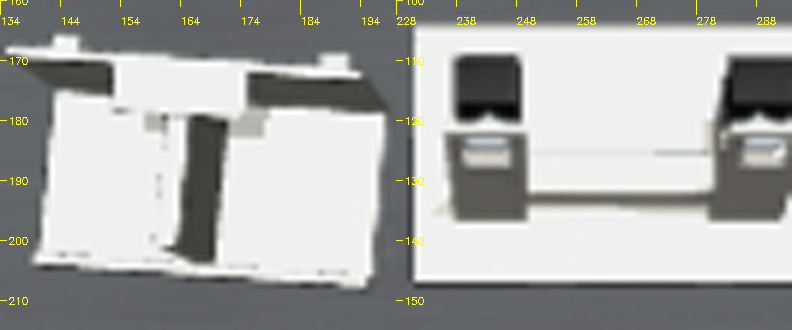

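View pics/s1.png

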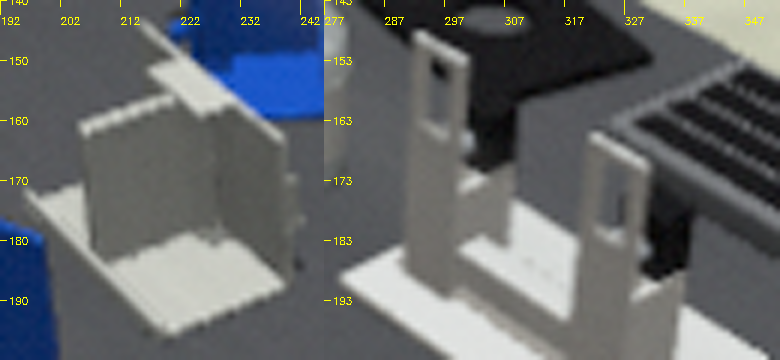

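The crops confirm the bare metal shelf, with back plate, pad, divider and tabs toward world +x, and its top corners at top raw (134.8,168.3) and (194.3,172). The rack has slotted uprights, with the left one's top-left corner at side raw (292,148.5). Now I'll fit both poses from the corner points.

```bash
cat >h.py <<'E'
from bench import manip, effector, viewer
import cv2,numpy as np
from scipy.optimize import least_squares
from scipy.spatial.transform import Rotation as R
CAL={n:viewer.get_calibration(n) for n in("side","top")}
def proj(n,P):
    c=CAL[n]; Rw=R.from_quat(c["attitude"]).as_matrix().T; f=192/np.tan(np.radians(c["vfov"]/2))
    K=np.array([[f,0,c["cx"]],[0,f,c["cy"]],[0,0,1.]])
    return cv2.projectPoints(np.atleast_2d(P).astype(float),cv2.Rodrigues(Rw)[0],-Rw@c["eye"],K,c["dist_coeffs"])[0][:,0]
def world(p,M): return np.asarray(M)/1000@R.from_euler("z",p[3]).as_matrix().T+p[:3]
def fit(obs,p0,verbose=True):
    # obs: list of (camera, u, v, x,y,z mm)
    def res(p):
        r=[]
        for o in obs:
            q=proj(o[0],world(p,[o[3:]]))[0]; r+= [0 if o[1] is None else q[0]-o[1]+.42, 0 if o[2] is None else q[1]-o[2]+.42]
        return np.array(r)
    s=least_squares(res,p0,loss="soft_l1")
    if verbose: print("pose",s.x.round(4)); print(res(s.x).reshape(-1,2).round(1).tolist())
    return s.x
def box(x0,x1,y0,y1,z0,z1): 
    c=[(x,y,z) for x in(x0,x1) for y in(y0,y1) for z in(z0,z1)]
    return [(c[i],c[j]) for i in range(8) for j in range(i) if sum(a!=b for a,b in zip(c[i],c[j]))==1]
SH=box(-35,50,-80,80,0,5)+box(45,50,-80,80,0,100)+box(-35,45,-5,5,5,97)+box(50,65.5,56,68,55,63)+box(50,65.5,-68,-56,55,63)
RK=[e for s in(1,-1) for e in box(0,5,s*62-18,s*62+18,8,160)+box(0,5,s*62-10,s*62+10,110,153)]
def draw(im,n,p,E,s,x0,y0,col):
    for a,b in E:
        q=(proj(n,world(p,[a,b]))-[x0,y0]+.5)*s-.5
        cv2.line(im,*[tuple(int(v) for v in np.round(t)) for t in q],col,1,cv2.LINE_AA)
def overlay(n,raw,x0,y0,w,h,s,things):
    im=cv2.resize(raw[y0:y0+h,x0:x0+w],None,fx=s,fy=s,interpolation=cv2.INTER_CUBIC)
    for p,E,c in things: draw(im,n,p,E,s,x0,y0,c)
    return im
E
cat >fit0.py <<'E'
from h import *
S=fit([("side",216.2,144.2,50,80,100),("side",239.5,163.3,50,-80,100),("side",240,187.8,50,-80,0),("side",220.3,195.5,-35,-80,0),("side",196.7,171.7,-35,80,14),("side",206.2,161.7,-35,0,97),
("top",134.8,168.3,50,80,100),("top",194.3,172,50,-80,100),("top",195.3,208,-35,-80,7),("top",139.8,204,-35,80,7)],[.5,.25,0,0])
K=fit([("side",292.2,148.5,0,80,160),("side",300.8,153.3,2,44,160),("side",321.3,165,0,-44,160),("side",331,170.5,2,-80,160),
("side",294.7,165.2,0,72,110),("side",294.7,151.3,0,72,153),("side",324.2,169.7,0,-52,153),("side",324.2,182.2,0,-52,110),
("top",236.5,122.2,2,80,160),("top",248.8,122.2,2,44,160),("top",249.8,136.8,0,44,8),("top",237.5,136.8,0,80,8),("top",281.2,122.5,2,-44,160),("top",280.2,136.8,0,-44,8)],[.7,.05,0,0])
np.savez("p0.npz",S=S,K=K)
t,s=[cv2.imread(f"pics/{n}0raw.png") for n in("top","side")]
g=(0,0,255); 
a=np.hstack([overlay("top",t,134,160,66,50,6,[(S,SH,g)]),overlay("top",t,232,98,66,50,6,[(K,RK,g)])])
b=np.hstack([overlay("side",s,192,142,56,56,5,[(S,SH,g)]),overlay("side",s,282,142,76,56,5,[(K,RK,g)])])
b=cv2.copyMakeBorder(b,0,0,0,a.shape[1]-b.shape[1],0)
cv2.imwrite("pics/ov.png",np.vstack([a,b]))
E
python3 fit0.py
```

```text
pose [ 0.4642  0.2938  0.0012 -0.0472]
[[-0.6, -0.8], [0.3, -0.0], [1.0, 0.5], [-1.2, 1.7], [-0.2, -0.2], [-1.3, -0.2], [-0.3, -0.1], [-0.1, 0.3], [0.5, -1.0], [0.2, -0.7]]
pose [ 6.361e-01  2.090e-02 -1.000e-04  2.370e-02]
[[0.1, 0.6], [0.1, 0.2], [0.2, 0.9], [0.3, 0.5], [-1.3, -1.4], [-0.7, 0.8], [-0.9, -0.6], [-2.2, -0.9], [-0.6, -0.8], [1.0, -0.8], [0.2, 0.2], [0.2, 0.2], [2.6, -1.1], [-0.3, 0.1]]
```

View pics/ov.png

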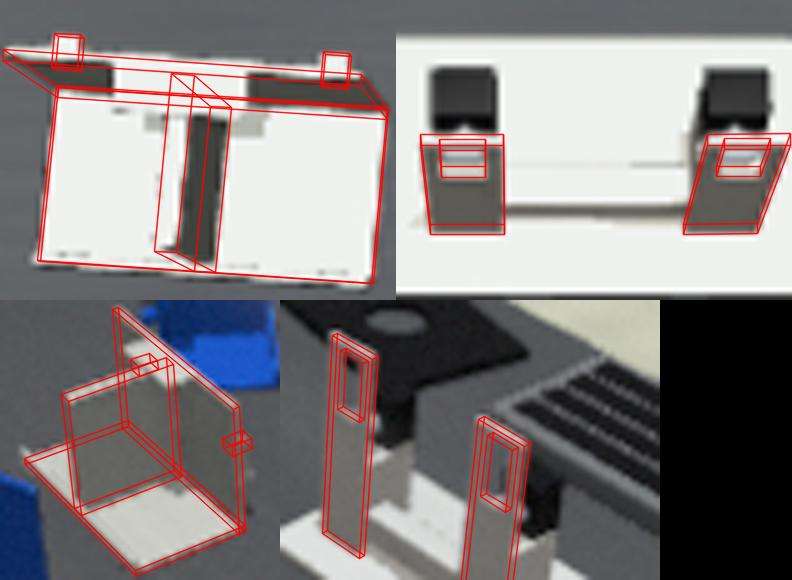

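```bash
python3 - <<'E'
import cv2
t=cv2.cvtColor(cv2.imread("pics/top0raw.png"),cv2.COLOR_BGR2GRAY)
for r in (120,122,123,124,126,128,130,132,134,136,137):
    print(r,*t[r,233:252],"|",*t[r,277:298])
E
```

```text
120 240 240 240 233 231 170 151 150 185 226 231 226 195 157 150 151 234 240 240 | 240 240 220 188 110 69 74 141 151 181 219 231 225 195 159 151 196 236 240 240 240
122 240 240 226 150 127 127 131 139 142 142 142 141 140 133 128 127 166 235 240 | 240 240 222 188 110 175 139 128 126 138 143 144 144 145 142 138 134 130 130 131 210
123 240 240 240 137 90 90 129 187 201 202 201 201 198 145 95 86 127 234 240 | 240 240 222 189 110 142 101 88 87 165 200 204 204 203 189 168 132 98 91 95 231
124 240 240 240 139 90 90 115 139 151 152 152 152 148 135 96 87 127 233 239 | 238 238 218 189 110 137 99 87 89 146 157 157 157 156 155 193 117 88 90 138 233
126 240 240 240 161 98 91 169 207 212 211 210 210 210 188 112 91 119 233 240 | 240 240 240 216 118 86 90 90 118 197 210 209 209 208 208 161 103 90 94 231 240
128 240 240 240 193 109 88 88 89 87 88 87 87 87 86 86 86 115 233 240 | 240 240 240 223 122 90 91 91 91 91 91 91 91 91 90 91 89 94 207 238 240
130 240 240 240 227 124 91 90 91 91 91 91 91 90 86 85 85 116 233 240 | 240 239 238 220 122 90 90 91 91 91 90 91 90 89 90 89 89 203 237 240 240
132 240 240 240 238 135 91 90 90 90 90 90 90 89 89 89 89 89 132 125 | 127 111 109 94 91 91 90 89 90 90 89 90 90 89 89 89 138 233 240 240 240
134 240 239 219 211 144 97 91 91 90 91 91 91 91 89 90 89 118 185 195 | 159 159 155 104 90 91 92 91 91 90 91 91 89 89 89 94 232 240 240 240 240
136 240 240 240 240 202 135 122 120 121 121 120 120 119 119 119 118 147 234 240 | 240 240 226 147 122 121 121 121 121 121 121 121 121 121 120 209 237 240 240 240 240
137 240 240 240 240 240 240 241 240 240 240 240 240 240 240 240 240 240 240 240 | 240 240 240 240 240 240 240 240 240 240 240 240 240 240 241 240 240 240 240 240 240
```

```bash
python3 - <<'E'
import re
s=open('fit0.py').read()
i=s.index('("top",236.5'); j=s.index('],[.7')
s=s[:i]+'''*[("top",u+.42,v+.42,0,y,z) for u,v,y,z in [(235.8,121.7,80,160),(249.25,121.7,44,160),(249.25,136.3,44,8),(237.25,136.3,80,8),(279.7,136.3,-44,8),(291.75,136.3,-80,8),(296.6,121.75,-80,160)]]'''+s[j:]
open('fit0.py','w').write(s)
E
python3 fit0.py
python3 - <<'E'
from h import *
d=np.load("p0.npz");S,K=d["S"],d["K"]
for p in(S,K):
  for dy in(np.pi/2,-np.pi/2):
    M=R.from_euler("z",p[3]+dy).as_matrix()@np.diag([1,-1,-1]); q=R.from_matrix(M).as_quat()
    for z in (.061,.2): print(p[3]+dy,z,manip.solve_ik(list(p[:2])+[z],q))
E
```

```text
pose [ 0.4642  0.2938  0.0012 -0.0472]
[[-0.6, -0.8], [0.3, -0.0], [1.0, 0.5], [-1.2, 1.7], [-0.2, -0.2], [-1.3, -0.2], [-0.3, -0.1], [-0.1, 0.3], [0.5, -1.0], [0.2, -0.7]]
pose [ 6.368e-01  2.080e-02 -1.000e-04  2.140e-02]
[[0.4, 0.5], [0.3, 0.2], [0.4, 0.9], [0.4, 0.5], [-1.1, -1.5], [-0.5, 0.7], [-0.7, -0.6], [-2.0, -1.0], [-0.3, -0.3], [0.2, -0.3], [0.3, -0.0], [0.1, -0.0], [-0.2, -0.0], [-0.0, 0.0], [0.7, -0.3]]
1.5236074380889983 0.061 [-0.31796043  0.54283105 -0.37076351  1.92576261  0.2864033   0.72417824
  0.66720616]
1.5236074380889983 0.2 [-0.28744778  0.34531509 -0.39764882  1.83400643  0.1571274   0.9930274
  0.77345771]
-1.6179852155007948 0.061 [-0.79678233  0.52252475  0.23029661  1.94275046 -0.17869527  0.69569581
 -2.07655642]
-1.6179852155007948 0.2 [-0.79153081  0.32159797  0.21670407  1.85150877 -0.08208547  0.97708091
 -2.15760941]
1.5921579778245125 0.061 [ 0.07288737  0.64455867 -0.20220965  1.70403474  0.16740413  0.8098901
  1.38660459]
1.5921579778245125 0.2 [ 0.03233561  0.47313685 -0.14530728  1.61890707  0.07591874  1.05507121
  1.45746552]
-1.5494346757652806 0.061 [-0.28233877  0.65169404  0.28544324  1.71783414 -0.23891172  0.80627089
 -1.43553605]
-1.5494346757652806 0.2 [-0.28391056  0.47906268  0.28493647  1.63117909 -0.14969065  1.05283661
 -1.50450624]
```

```bash
cat >>h.py <<'E'
def ori(yaw): return R.from_matrix(R.from_euler("z",yaw+np.pi/2).as_matrix()@np.diag([1,-1,-1])).as_quat()
def rackp(K,x,y,z): return world(K,[[x,y,z]])[0]
E
python3 - <<'E'
from h import *
d=np.load("p0.npz");S,K=d["S"],d["K"]
q=ori(S[3]); a=S[:2].tolist()
manip.move_pose(a+[.19],q); manip.servo_line(a+[.062],vel=.15)
effector.close(f_grip=50)
print(manip.current_finger_gap(),manip.current_force())
manip.servo_line(a+[.245],vel=.15)
print(manip.current_finger_gap(),manip.current_force(),manip.current_wrist_torque(),manip.current_clock())
p=rackp(K,-115,0,0)[:2].tolist()
manip.move_pose(p+[.245],ori(K[3])); manip.servo_line(p+[.147],vel=.15)
manip.sleep(.2)
print(manip.current_tool_pos(),manip.current_finger_gap(),manip.current_clock())
r=[viewer.get_image(n)[:,:,::-1] for n in("top","side")]
for n,i in zip(("top","side"),r): cv2.imwrite(f"pics/{n}1raw.png",i)
g=manip.current_tool_pos(); P=[g[0],g[1],g[2]-.061,K[3]]
print(proj("top",world(P,[[0,0,80],[50,80,100],[50,-80,100]])).round(1).tolist(),proj("side",world(P,[[0,0,80],[50,80,100],[50,-80,0]])).round(1).tolist())
g=(0,0,255)
u,v=proj("top",world(P,[[40,0,100]]))[0].astype(int); A=overlay("top",r[0],u-40,v-25,80,55,5,[])
u,v=proj("side",world(P,[[20,0,50]]))[0].astype(int); B=overlay("side",r[1],u-38,v-50,80,80,5,[]);
print("side crop origin",u-38,v-50,"top origin",proj("top",world(P,[[40,0,100]]))[0].astype(int)-[40,25])
A=cv2.copyMakeBorder(A,0,B.shape[0]-A.shape[0],0,0,0)
cv2.imwrite("pics/held.png",np.hstack([A,B]))
E
```

```text
0.009824851001273142 [-0.01843405  0.71573231 -0.62348775]
0.009765994930634875 [-0.52804134  0.00442606 -3.12187271] [0.00875605 0.05508946 0.02437101] 5.2833
[0.52274403 0.01839733 0.14814371] 0.009801134990435952 7.375
[[266.8, 164.4], [235.1, 143.3], [298.8, 143.3]] [[281.6, 170.8], [276.6, 147.7], [312.5, 200.0]]
side crop origin 248 127 top origin [226 122]
```

View pics/held.png

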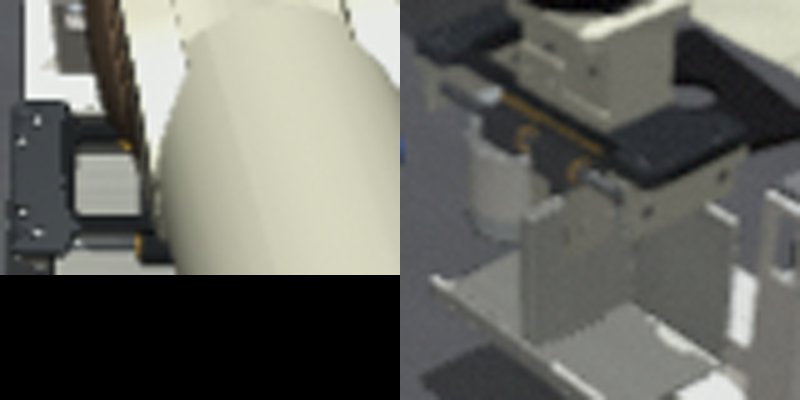

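The side crop shows the shelf held level in front of the rack. The lip corner is at raw (254.4,182.6) and the rear bottom corner at (312.4,200.6), while the nominal grasp predicted (312.5,200.0). The arm blocks the top view. I'll overlay the nominal model and fit the held pose.

```bash
python3 - <<'E'
from h import *
d=np.load("p0.npz");K=d["K"]
g=manip.current_tool_pos(); y=(R.from_quat(manip.current_tcp_rot())*R.from_quat(ori(0)).inv()).as_rotvec()
print("tool rotvec",y.round(4),K[3])
P=np.array([g[0],g[1],g[2]-.061,y[2]]); print("nominal",P.round(4))
obs=[("side",254.4,182.6,-35,80,14),("side",273,168.6,-35,-5,97),("side",273.4,195,-35,-5,5),("side",315.4,170.6,48,-80,100),("side",312.4,200.6,50,-80,0)]
for o in obs: print((proj("side",world(P,[o[3:]]))[0]-[o[1]-.42,o[2]-.42]).round(2))
fit(obs,P)
r=cv2.imread("pics/side1raw.png")
cv2.imwrite("pics/held2.png",overlay("side",r,245,130,100,75,8,[(P,SH,(0,0,255)),(K,RK,(255,0,0))]))
E
```

```text
tool rotvec [-0.     -0.0015  0.0212] 0.02136165102961595
nominal [0.5224 0.0183 0.0868 0.0212]
[ 0.5  -0.35]
[0.73 2.75]
[-0.12  3.15]
[-0.18  0.97]
[ 0.52 -0.15]
pose [ 0.5151  0.0113  0.0989 -0.0103]
[[0.4, -2.2], [0.1, 0.9], [-0.8, 1.8], [-0.2, -0.1], [0.5, -0.7]]
```

View pics/held2.png

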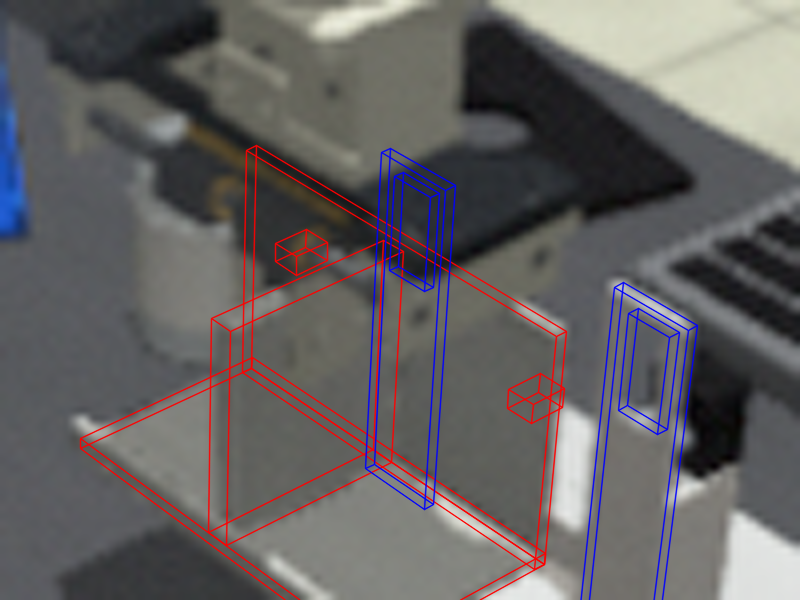

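The overlay matches the lip, plate and divider edges to about 1 px, so the grasp is nominal. I'll insert until the back plate touches the uprights, using the wrist force.

```bash
python3 - <<'E'
from h import *
K=np.load("p0.npz")["K"]; n=R.from_euler("z",K[3]).as_matrix()[:,0]
c=rackp(K,-115,0,0); c[2]=.1465   # commanded
f0=manip.current_force()
def rx(): return ((manip.current_tool_pos()-K[:3])@n*1000).round(2)
c+=n*.050; manip.servo_line(c.tolist(),vel=.08); manip.sleep(.2)
print(rx(),manip.current_tool_pos(),(manip.current_force()-f0).round(2))
for i in range(20):
    c+=n*.001; manip.servo_line(c.tolist(),vel=.02); manip.sleep(.08)
    f=manip.current_force()-f0; print(rx(),f.round(2),manip.current_wrist_torque().round(2))
    if np.linalg.norm(f)>4: break
np.save("c.npy",c); print(manip.current_clock(),manip.current_tool_pos())
E
```

```text
-65.45 [0.5713686  0.01932246 0.1465311 ] [-0.03 -0.01  0.05]
-63.99 [1.35 0.12 0.17] [ 0.01  0.11 -0.01]
-62.99 [ 1.06  0.18 -0.52] [0.08 0.03 0.03]
-61.98 [ 0.57 -0.23 -0.08] [ 0.08  0.03 -0.04]
-60.99 [ 0.4   0.69 -0.11] [ 0.01  0.06 -0.  ]
-60.01 [-0.08  0.21  0.24] [0.06 0.02 0.05]
-58.99 [ 0.8   0.86 -0.01] [-0.01  0.06  0.06]
-58.0 [ 1.11 -0.29  0.32] [0.   0.04 0.03]
-56.98 [-0.14  0.09 -0.08] [-0.01 -0.01  0.02]
-55.98 [-0.37  0.82  0.33] [-0.03  0.02  0.01]
-55.02 [0.54 0.51 0.  ] [-0.05  0.05  0.03]
-53.98 [ 0.39 -0.32  0.36] [0.02 0.06 0.05]
-53.06 [ 0.28  0.33 -0.33] [ 0.04  0.08 -0.  ]
-53.05 [-4.48  0.39  2.05] [0.05 1.04 0.02]
12.7833 [0.58376427 0.01963923 0.14616136]
```

Contact came at rack x = -53 mm with no yaw moment. That is consistent with both sides of the back plate resting flush on the uprights, about 3 mm before my estimate. I'll back off 1 mm and lower with force checks.

```bash
python3 - <<'E'
from h import *
K=np.load("p0.npz")["K"]; n=R.from_euler("z",K[3]).as_matrix()[:,0]
c=np.load("c.npy"); c-=n*.0012; manip.servo_line(c.tolist(),vel=.02); manip.sleep(.1)
f0=manip.current_force(); print("f0",f0.round(2))
c[2]-=.007; manip.servo_line(c.tolist(),vel=.03); manip.sleep(.1); print(manip.current_tool_pos()[2],(manip.current_force()-f0).round(2))
for i in range(10):
    c[2]-=.001; manip.servo_line(c.tolist(),vel=.02); manip.sleep(.08)
    f=manip.current_force()-f0; print(manip.current_tool_pos()[2].round(4),f.round(2),manip.current_wrist_torque().round(2))
    if np.linalg.norm(f)>3: break
np.save("c.npy",c); print(manip.current_clock())
s=viewer.get_image("side")[:,:,::-1]; cv2.imwrite("pics/side2raw.png",s)
cv2.imwrite("pics/low.png",overlay("side",s,255,125,100,75,8,[]))
E
```

```text
f0 [-1.87  0.03 -3.04]
0.13945054005989446 [ 0.16 -0.13 -1.01]
0.1386 [1.11 0.59 0.08] [0.02 0.25 0.01]
0.1376 [ 2.4  -0.11 -0.17] [0.01 0.14 0.  ]
0.1365 [1.89 0.43 0.62] [0.01 0.1  0.03]
0.1355 [ 2.01 -0.05 -0.24] [ 0.09  0.02 -0.01]
0.1345 [ 1.91 -1.25 -0.64] [ 0.04  0.03 -0.01]
0.134 [-1.58 -0.01  6.61] [-0.06  0.6   0.02]
15.6167
```

View pics/low.png

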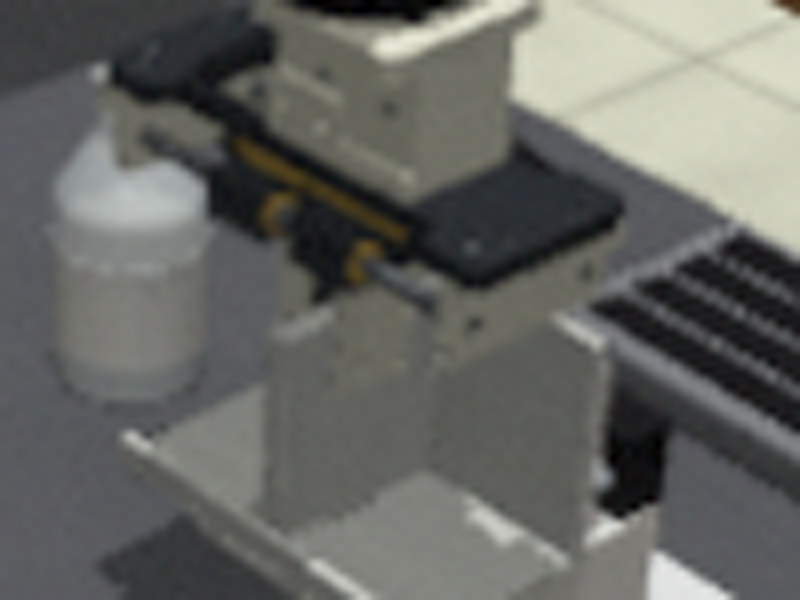

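The catches took the load at a TCP height of 0.134, which puts the tabs about 16.5 mm above home. The picture shows the shelf flush at the uprights, its plate's top corner at crop (605,345). I'll release and back off.

```bash
python3 - <<'E'
from h import *
K=np.load("p0.npz")["K"]; n=R.from_euler("z",K[3]).as_matrix()[:,0]
c=np.load("c.npy"); c[2]+=.0006; manip.servo_line(c.tolist(),vel=.02)
effector.open_jaws(); manip.sleep(.5); print(manip.current_force(),manip.current_finger_gap())
c[2]=.23; manip.servo_line(c.tolist(),vel=.15); effector.close(f_grip=20)
c+=n*.037; manip.servo_line(c.tolist(),vel=.15)   # above the pad centre, 55 mm up
np.save("c.npy",c); manip.sleep(.3)
print(manip.current_tool_pos(),manip.current_force(),manip.current_clock())
s=viewer.get_image("side")[:,:,::-1]; cv2.imwrite("pics/side3raw.png",s)
cv2.imwrite("pics/hang.png",overlay("side",s,255,125,100,75,8,[]))
E
```

```text
[ 0.72937487  0.0957221  -0.90826775] 0.09194498939842877
[0.6201006  0.02041022 0.23016992] [-0.73166749  0.64582558  0.16125348] 20.6917
```

View pics/hang.png

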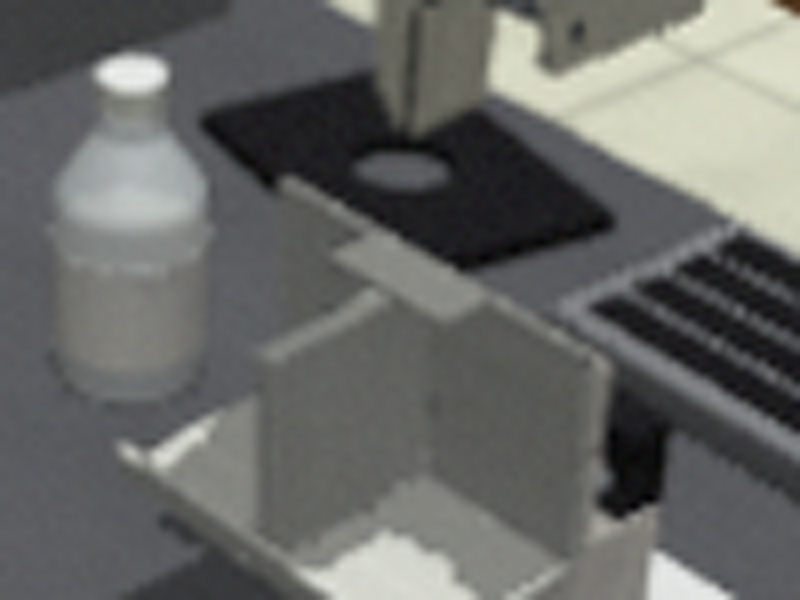

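The shelf hangs on its own, with the pad at crop (410,275) and the gripper clear above it. Next I'll press on the pad.

```bash
python3 - <<'E'
from h import *
c=np.load("c.npy"); c[2]=.178; manip.servo_line(c.tolist(),vel=.1); manip.sleep(.1)
f0=manip.current_force()
for i in range(34):
    c[2]-=.001; manip.servo_line(c.tolist(),vel=.03)
    manip.sleep(.03); f=manip.current_force()-f0; z=manip.current_tool_pos()[2]; print(round(z*1000,1),f.round(1))
    if f[2]>35 or (z<.1575 and f[2]>25): break
np.save("c.npy",c); print(manip.current_clock())
E
```

```text
177.3 [ 0.2  0.3 -0.9]
175.9 [-0.8 -0.7 -1.1]
174.9 [-0.9 -0.4 -0.5]
173.9 [-0.9 -0.7 -1.1]
173.0 [-0.7 -0.4 -0.7]
171.9 [-0.6 -0.  -0.7]
170.9 [-0.  -0.7 -1.1]
170.2 [-0.3 -0.1  0.5]
169.9 [-2.1 -0.8  4.7]
169.7 [-3.6 -1.3  8.8]
169.5 [-5.5 -1.6 13.9]
168.9 [-6.4 -0.6 16.6]
167.7 [-6.2 -0.3 14.4]
166.3 [-5.9 -0.6 11.4]
164.8 [-2.6  0.1  8.7]
163.5 [-0.8 -0.5  6. ]
162.3 [-0.6 -0.4  5. ]
160.9 [0.4 1.4 3.5]
159.4 [2.8 0.7 2.3]
156.7 [-0.5  0.  -1. ]
156.6 [ 0.   0.1 -0.2]
156.0 [-0.4 -0.6 -0.8]
155.1 [-0.6 -0.  -0.7]
154.9 [-1.7 -0.6  5.1]
154.8 [-3.5 -1.1 10.7]
154.7 [-6.  -0.6 15.6]
154.6 [-8.9 -0.6 19.5]
154.6 [-10.1  -1.4  25. ]
154.6 [-12.   -1.2  30.5]
29.725
```

```bash
python3 - <<'E'
from h import *
c=np.load("c.npy"); c[2]=.25; manip.servo_line(c.tolist(),vel=.15)
c[0]-=.13; c[1]-=.0; c[2]=.33; manip.servo_line(c.tolist(),vel=.2); manip.sleep(.3)
print(manip.current_force(),manip.current_clock())
K=np.load("p0.npz")["K"].copy(); n=R.from_euler("z",K[3]).as_matrix()[:,0]
P=K.copy(); P[:3]-=n*.050; P[2]=.055
s=viewer.get_image("side")[:,:,::-1]; t=viewer.get_image("top")[:,:,::-1]; cv2.imwrite("pics/side4raw.png",s)
a=overlay("side",s,255,125,66,75,6,[]); b=overlay("side",s,255,125,66,75,6,[(P,SH,(0,0,255)),(K,RK,(255,0,0))])
cv2.imwrite("pics/end.png",np.hstack([a,b]))
E
```

```text
[-0.76682048 -0.50583675 -0.66912101] 31.7667
```

View pics/end.png

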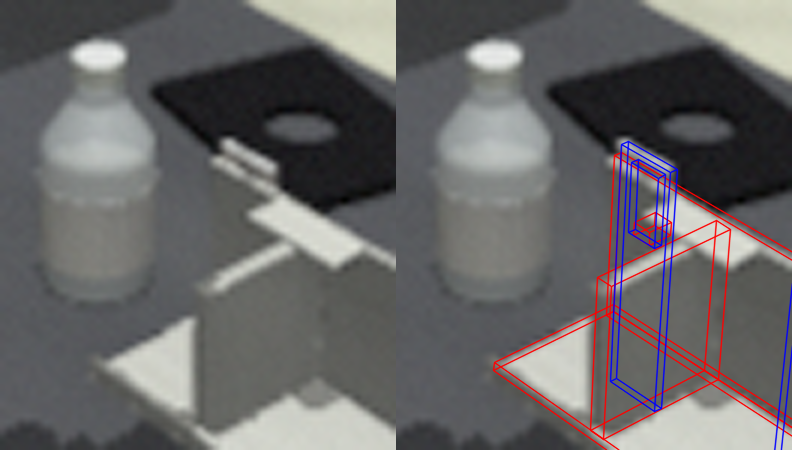

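```bash
python3 - <<'E'
from h import *
s=cv2.imread("pics/side4raw.png"); K=np.load("p0.npz")["K"]; n=R.from_euler("z",K[3]).as_matrix()[:,0]
P=K.copy(); P[:3]-=n*.053; P[2]=.055
cv2.imwrite("pics/end2.png",np.hstack([overlay("side",s,275,140,66,75,6,[]),overlay("side",s,275,140,66,75,6,[(P,SH,(0,0,255))])]))
E
```

```text
(no output)
```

View pics/end2.png

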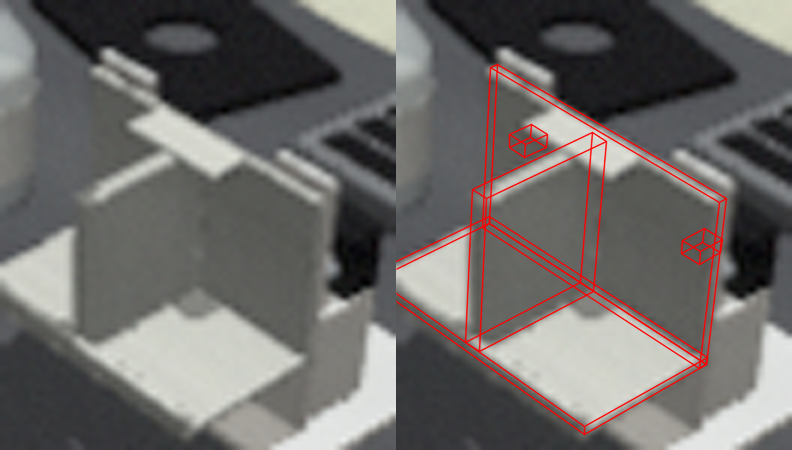

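The plate ends at crop (95,68) and (322,198) sit equally far below both upright tops, and the overlay of the locked pose fits. I'll hand it in.

```bash
python3 -c "
from bench import manip
print(manip.current_clock()); manip.hand_in()"
```

```text
31.8667
the job is handed in; nothing more can be done
```

The shelf is hooked in the rack and pressed home, and I handed the job in at 31.9 s of the 51 s allowed. No verdict was reported, and I had no direct reading of the catch joints.

- **Hooking:** I gripped the bare metal shelf by its divider and fed the tabs through the slots until the back plate touched the uprights. I then backed off 1 mm and lowered it onto the catches, with the tabs about 16.5 mm above home.
- **Hanging:** I let go and moved clear. The picture showed it hanging on its own.
- **Pressing:** The catches gave way at about 16.6 N. The shelf then stopped hard with the pad at about 154.7 mm (155 mm expected) and held there under 30 N.
- **Last checks:** The final side pictures show the shelf level at both uprights, matching the locked pose to about 1 pixel, with the robot clear. The bottle had not moved in the side crops; I did not check the other bystanders in a picture afterwards, but the arm met no unexpected contact.
- **Disagreement:** The back plate touched the uprights about 3 mm before my camera estimate. I went by the contact force.

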